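Open the burr lockbox by its combination dial

ROBOT

A 7-joint arm with a two-finger parallel gripper is mounted at the origin on the work surface. World frame = base frame: x ahead of the robot, y to its left, z up, the work surface at z = 0. Lengths are in m, angles in rad, forces in N, time in s.
With the tool pointing down it reaches from about 0.425 to 0.925 m from the base axis. Payload 6.8 kg.
Tool frame: the origin (TCP) lies between the finger pads; the fingertips stand 22 mm ahead of it and the grasp point (between the pads) lies 3 mm ahead of it (tip_extent is the distance from the TCP to the fingertips, in m); z points along the fingers, y is the line along which they close (so a half turn about z gives the same grasp; the last joint's range is limited). The gripper opens to 85 mm and grips with 20 to 120 N. Pads are 22 mm wide; open, the fingers measure 114 mm over their backs; the gripper's body (76 mm by 85 mm) begins 54 mm behind the grasp point. The pads swing forward as they close: fully open they stand 13 mm farther back than shut.
Start: joints at [1.097, 0.477, 0.022, 1.555, -0.011, 1.109, -0.083], TCP at [0.241, -0.63, 0.224] pointing down, gripper open.
Joint ranges: [-2.96, 2.96], [-0.34, 2.1], [-1.41, 1.46], [0.24, 2.44], [-1.37, 4.51], [0.17, 1.92], [-2.96, 2.96]. Speed limits (rad/s): [2.39, 2.39, 3.14, 3.14, 3.14, 3.14, 3.14].

INTERFACE

Orientations are given as a unit quaternion [x, y, z, w].
In Python, from bench import * gives the robot as it stands. The module is installed in compiled form; this text tells all that it offers.
- The arm moves only by the tool apply_moves, never from a script. Its argument "plan" is a list of rows, each an object with "translation": the shift along the world's x, y, z each as a share of 0.3 m, from -1 to 1, a list of three; "rot": the turn, a rotation vector about the world's x, y, z each as a share of 30 degrees, from -1 to 1, a list of three; "hand": the opening, from -1 (shut) to 1 (fully open). A call has exactly 5 rows; each row is the pose to reach, as a shift and turn from the pose commanded when the call began; what a row does not reach only later rows make up. A row lasts 1/12 s, in which the tool goes at most 41.7 mm and 7.16 degrees, less where a joint would pass 70% of its speed; a pose out of reach is approached as far as the arm can. A call with a number of a shift or a turn outside -1 to 1 is refused whole. A call with a gripper value outside its range is refused whole. The fingers move at their own pace and stop on an object; the grip force is fixed at half the most. Time passes only in rows, so rows that repeat a pose let the fingers close, or fill a call up. It gives the time, the measured TCP pose, the force, the opening and the grip force at its end, in the units of the state.
- observe(): the state, without advancing time (a new reading comes with each control period).
- camera(name): name is "scene" or "top"; returns the picture (480x640x3 uint8, blue, green, red); there is no depth.
- get_calibration(name): a dict with "vertical_fov" (degrees; the focal length in pixels is half the picture's height over the tangent of half this angle, whatever the lens; pixels are square), "cx", "cy" (the principal point, pixels), "R" (3x3) and "t" (3): a world point X has camera coordinates R X + t. Camera axes: x right, y down, z forward; pixel columns grow to the right and rows downward; lengths in m; the calibration is good to about 2 mm. A picture is of the moment at which its call begins. get_calibration takes no time and is no camera call.
- sign_off(): hands the job in; it is judged then, once.
Trained networks look in the newest picture that a camera, given by its name, has taken for a name from the list of things; names that differ only in an ending like _2 or _b are one class to them, and where a whole thing is asked for, a point or a joint stands for the part that bears it (a point fixed in the world has none). Each returns a list of dicts, best first, with "conf" (0 to 1); they miss things now and then, are a little off and sometimes report something else, mostly with a low value. They report only what shows in the picture. A call takes as long as a camera call.
- outline_of(thing, camera): "region" (480x640 bool, what is visible of it) and "bbox" ([left, top, width, height] in pixels, round what is visible of it).
The state is a dict: "t": time; "joints": joint angles; "qvel": joint speeds; "joint_efforts": joint torques, N m; "position": TCP position; "tool_rot": TCP orientation; "contact_force": force on the tool from outside, world axes, zero at the start; "torque": the same for the moment, N m; "width": finger opening in m; "grip_force": force on a finger pad.
Only numpy, scipy, OpenCV 4.12 (cv2) and the standard library are available. Lean on these libraries where they do the work, as an engineer would, in place of code of your own. Each camera call takes 0.05 s, during which the arm holds its last target. There are 200 camera calls.

TASK

Open the blue burr box. With the wooden spinner turn the dial clockwise until the red mark reaches the white pointer the second time, then anticlockwise until yellow reaches it the second time, then slowly clockwise towards blue until you feel the lock drop and stop the dial; it is worn, so this can come well before or after blue: do not force it. Then push the sprung cover fully open by its orange handle and let go, leaving the things around where they are.

Things in the scene. Friction and masses are not known exactly. Their poses are not given: they have to be found in the camera images.
- dial (a joint): Angle of the black dial in rad, growing CLOCKWISE seen from above, counted over all turns. It starts between -1.2 and 1.2. Red is at the pointer at 2.0 and, the second time, 8.283; yellow then, turning back, at 6.083 and, the second time, -0.2; blue after that at 3.4. Red and yellow must be right within about 0.15 rad.
- cover (a joint): How far the cover has slid open, in m: 0 shut (about 0.001 while locked), 0.038 at its hard end stop. It slides away from the dial, along -y of the box. A spring presses it towards open with 1 to 2 N; when the lock drops it goes by itself to about 0.012 and waits there; 2 to 4 N push it on to the end, where it stays by friction.
- box: Fixed blue steel lockbox, 150 x 320 x 75 mm (x, y, z). Origin at the centre of its underside. The dial's axis is vertical, at x 0, y +72 mm of the box; the top of the black dial is 91.5 mm above the bench. The cover lies over the part at y below 0.
- dial_center (a point): Centre of the dial's top face, on its axis. The dial is a black disc, 110 mm across, 13.5 mm thick.
- spinner_grip (a point): Grip point of the wooden spinner: an upright round peg, 14 mm across, 36 mm tall, on the dial 38 mm from its axis, turning freely on its own axis like a crank's handle. The point is on the peg's axis, 24.5 mm above the dial's top. Held and moved round the dial's axis on a 38 mm circle, the gripper not turning, it turns the dial.
- pointer (a point): White bar on the box beside the dial, on its +x side (box frame), 62 mm from the dial's axis.
- red_mark (a point): Red bar 17 x 8 mm on the dial's top face, 45.5 mm from its axis.
- yellow_mark (a point): Yellow bar of the same size, on the dial.
- blue_mark (a point): Blue bar of the same size, on the dial.
- dial_disc: The dial with the spinner and the lock wheel under it; origin on its axis, at its underside. That wheel has slipped: the lock drops anywhere from 0.8 rad before to 0.7 rad after blue, and then blocks the dial within 0.3 rad more. Go over that stretch at 0.5 rad/s or less; if missed, come back slowly. Turning takes about 0.11 N m (3 N at the spinner). The dropped lock is damaged if the dial is forced on with over 15 N.
- cover_plate: The sliding cover with its handle and, inside the box, the blade that drops into the lock's wheels. Its x and y axes are those of the box.
- cover_handle (a point): Centre of the cover's orange upright bar handle, 60 mm along the box's x, 12 mm along y, 32 mm tall; this point is 16 mm above the cover's plate, 96 mm above the bench. To open, it goes along -y of the box.
- tin_mid (a point): Middle of a brown jar 68 mm across, 60 mm tall: a bystander.
- block_mid (a point): Middle of a cork sanding block 90 x 50 x 30 mm: a bystander.
- cup_mid (a point): Middle of a blue cup 72 mm across, 80 mm tall: a bystander.

How it is judged:
On the way, in this order (a step that is already met when the one before it is completed fails the run):
1. dial turned clockwise until red is at the pointer for the second time (value of joint dial above 8.13 rad), for 0.05 s.
2. dial turned back anticlockwise until yellow is at the pointer for the second time (value of joint dial below -0.05 rad), for 0.05 s.
3. dial turned clockwise near blue; the cover springs ajar untouched (value of joint cover above 0.006 m and value of joint dial above 2.4 rad and contact force between the fingers and cover_plate below 0.2 N), for 0.1 s.
At the end, for the whole second after the job is handed in: The cover is open to within 3 mm of its end stop (35 of 38 mm), at rest (value of joint cover above 0.035 m and velocity of joint cover between -0.005 and 0.005 m/s); the robot touches nothing.
It fails at once if once the lock has dropped, the dial is forced against its blade with more than 15 N (contact force between dial_disc and cover_plate above 15 N and value of joint cover above 0.008 m).
It fails at once if the jar is moved by more than 20 mm (distance of tin_mid from where it was at the start of the episode above 0.02 m).
It fails at once if the sanding block is moved by more than 20 mm (distance of block_mid from where it was at the start of the episode above 0.02 m).
It fails at once if the cup is moved by more than 20 mm (distance of cup_mid from where it was at the start of the episode above 0.02 m).
It also fails if it takes over 72 s, if anything falls off the work surface, if the arm or the gripper's body presses on something with over 40 N, if the wrist force passes 120 N, or if a joint passes its speed limit or range.

## Working session

There is one attempt and no reset: what is moved stays moved. The work goes in short steps, Python scripts to look and compute and a tool call to move; the robot and the scene stay as the last step left them, time stands still between calls to the robot, and variables do not carry over. Pictures are saved under pics/ and viewed, at most 10 in all, crops included, and the job is handed in when it is done.

Besides the shell and the picture viewer there is one more tool, called after "Emit:" by a JSON object that holds its "fn" and its "kwargs". apply_moves: Moves the arm, as the interface text tells. Its arguments: {"type":"object","properties":{"plan":{"type":"array"}},"required":["plan"]}

```bash
mkdir -p pics
python3 - <<'E'
from bench import *
import cv2
s=observe(); print({k:(v if not hasattr(v,'round') else v) for k,v in s.items()})
for n in("scene","top"):
    cv2.imwrite(f"pics/{n}0.png",camera(n)); print(n,get_calibration(n))
E
```

```text
{'t': 0.0, 'joints': array([ 1.0969045 ,  0.47783494,  0.02232901,  1.55650123, -0.01151755,
        1.10928065, -0.08308272]), 'qvel': array([-0.00064133,  0.00079942,  0.00207975, -0.00148455, -0.00108341,
        0.00104065,  0.00046279]), 'joint_efforts': array([-7.10499880e-04, -5.96453297e+01,  1.60793200e+00, -2.81196177e+01,
        1.24824891e-02,  9.36980650e-03,  2.33537810e-05]), 'position': array([ 0.24120864, -0.62975651,  0.22288114]), 'tool_rot': array([ 9.83317028e-01,  1.81897561e-01, -2.32184015e-04, -9.19304091e-04]), 'contact_force': array([ 0.76647362, -0.64754281,  0.31256552]), 'torque': array([0.0729349 , 0.01265064, 0.00498612]), 'grip_force': 0.0, 'width': 0.08567461973744693}
scene {'vertical_fov': 46.367361067956686, 'cx': 312.15023215682737, 'cy': 238.61278269561834, 'R': array([[ 0.82243043,  0.56871559, -0.0130681 ],
       [ 0.4826787 , -0.70979953, -0.51303596],
       [-0.30104728,  0.41562869, -0.85826763]]), 't': array([-0.43347762, -0.21424439,  1.27947416])}
top {'vertical_fov': 52.27131301101141, 'cx': 320.9815403503207, 'cy': 238.97286780295292, 'R': array([[-0.12437353, -0.99221485,  0.006396  ],
       [-0.97078248,  0.12034877, -0.20759951],
       [ 0.20521357, -0.03202901, -0.97819299]]), 't': array([0.05217258, 0.548011  , 0.8892853 ])}
```

View pics/scene0.png

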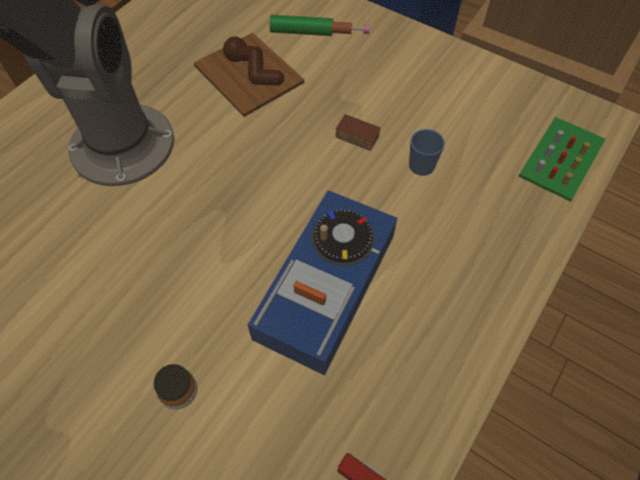

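View pics/top0.png

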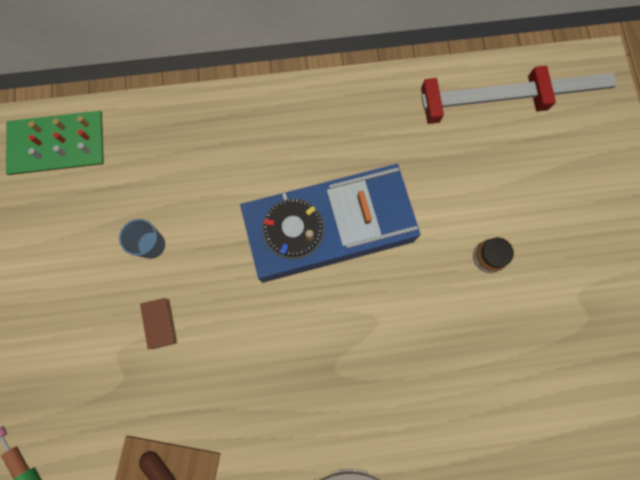

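The scene view shows the box with the dial at about (343,236), the pointer at (375,251) and the handle at (310,293). In the top view the dial is at (293,228), pointer (285,197), red (269,222), yellow (311,211), blue (284,248), peg (309,234) and handle (365,206). Next I'll use the networks to locate them.

```bash
cat > h.py <<'E'
from bench import *
import numpy as np, cv2
def cal(n):
    c=get_calibration(n); f=240/np.tan(np.radians(c["vertical_fov"]/2)); return c,f
def ray(n,u,v):
    c,f=cal(n); d=np.array([(u-c["cx"])/f,(v-c["cy"])/f,1]); R=np.array(c["R"]); return -R.T@np.array(c["t"]),R.T@d
def onz(n,u,v,z):
    o,d=ray(n,u,v); return o+d*(z-o[2])/d[2]
def proj(n,X):
    c,f=cal(n); p=np.array(c["R"])@X+np.array(c["t"]); return np.array([p[0]/p[2]*f+c["cx"],p[1]/p[2]*f+c["cy"]])
def cen(thing,n):
    r=outline_of(thing,n)
    if not r: return None
    ys,xs=np.nonzero(r[0]["region"]); return xs.mean(),ys.mean(),r[0]["conf"],len(xs),r[0]["bbox"]
E
python3 - <<'E'
from h import *
np.set_printoptions(precision=4,suppress=True)
Z=dict(dial_center=.0915,pointer=.08,red_mark=.0915,yellow_mark=.0915,blue_mark=.0915,spinner_grip=.11,cover_handle=.096,tin_mid=.03,block_mid=.015,cup_mid=.04,box=.04)
for n in("scene","top"):
    for k,z in Z.items():
        r=cen(k,n)
        if r: print(n,k,np.round(r[:4],2),r[4],onz(n,r[0],r[1],z)[:2])
        else: print(n,k,None)
E
```

```text
scene dial_center [ 343.04  235.65    0.86 2431.  ] [314.9, 208.2, 56.8, 56.0] [0.5763 0.0317]
scene pointer None
scene red_mark [ 343.39  235.74    0.74 2461.  ] [314.4, 209.8, 59.8, 55.9] [0.577  0.0319]
scene yellow_mark [ 343.18  235.95    0.96 2426.  ] [312.8, 210.4, 58.3, 53.0] [0.5769 0.0313]
scene blue_mark [ 342.94  235.88    0.9  2419.  ] [315.6, 209.4, 55.1, 51.4] [0.5765 0.0312]
scene spinner_grip [323.63 232.31   0.56 115.  ] [319.4, 227.8, 9.3, 13.6] [0.5487 0.008 ]
scene cover_handle [ 315.08  289.04    0.58 2548.  ] [277.0, 263.2, 75.1, 57.2] [ 0.5968 -0.0896]
scene tin_mid [ 175.24  386.64    0.97 1513.  ] [152.9, 365.0, 45.7, 43.7] [ 0.485  -0.3515]
scene block_mid [ 357.52  131.93    0.92 1064.  ] [335.5, 115.6, 45.5, 35.7] [0.4305 0.3208]
scene cup_mid [ 425.58  151.14    0.71 1362.  ] [408.5, 128.7, 40.9, 48.8] [0.5917 0.3371]
scene box [  323.08   281.54     0.86 14656.  ] [247.8, 189.1, 150.5, 189.3] [ 0.5847 -0.0464]
top dial_center None
top pointer [  328.38   222.15     0.91 13504.  ] [237.1, 165.3, 181.8, 116.5] [ 0.5762 -0.0333]
top red_mark [ 292.22  227.13    0.69 2553.  ] [261.1, 197.7, 58.8, 57.6] [0.5722 0.0357]
top yellow_mark [ 292.25  227.04    0.61 2601.  ] [264.0, 195.3, 60.0, 60.2] [0.5724 0.0357]
top blue_mark [ 292.13  227.12    0.91 2628.  ] [266.0, 200.4, 55.2, 54.3] [0.5723 0.0359]
top spinner_grip [308.93 234.6    0.65  73.  ] [306.2, 230.1, 6.7, 13.5] [0.55   0.0066]
top cover_handle [ 353.18  212.11    0.74 2375.  ] [328.3, 180.9, 53.1, 65.9] [ 0.5859 -0.0812]
top tin_mid [ 492.22  254.12    0.98 1169.  ] [474.9, 238.6, 40.2, 36.3] [ 0.4837 -0.3503]
top block_mid [ 157.56  322.73    0.82 1426.  ] [139.5, 295.4, 35.7, 51.4] [0.4328 0.3194]
top cup_mid [ 141.05  238.46    0.57 1344.  ] [117.7, 217.9, 45.3, 41.9] [0.5985 0.3346]
top box [  328.66   222.16     0.91 13673.  ] [239.3, 162.6, 182.7, 121.6] [ 0.5859 -0.036 ]
```

Run:
```python
from h import *
np.set_printoptions(precision=4,suppress=True)
from scipy.optimize import least_squares
obs={}
for n,(bx) in dict(scene=(240,180,410,375),top=(230,155,430,290)).items():
    im=camera(n); hsv=cv2.cvtColor(im,cv2.COLOR_BGR2HSV).astype(int)
    r=outline_of("dial_disc",n); m=np.zeros((480,640),bool); m[bx[1]:bx[3],bx[0]:bx[2]]=1
    dc=(343,236) if n=="scene" else (293,228)
    yy,xx=np.mgrid[:480,:640]; near=np.hypot(xx-dc[0],yy-dc[1])<29
    H,S,V=hsv[...,0],hsv[...,1],hsv[...,2]
    sel=dict(red=near&((H<6)|(H>172))&(S>150)&(V>90),yellow=near&(H>20)&(H<34)&(S>130)&(V>120),
      blue=near&(H>105)&(H<130)&(S>150)&(V>110),hub=(np.hypot(xx-dc[0],yy-dc[1])<16)&(S<60)&(V>120),
      handle=m&(H>4)&(H<18)&(S>150)&(V>100)&(np.hypot(xx-dc[0],yy-dc[1])>40),
      peg=near&(H>6)&(H<20)&(S>50)&(S<180)&(V>70))
    for k,s in sel.items():
        nc,lab,st,ce=cv2.connectedComponentsWithStats(s.astype(np.uint8))
        if nc<2: print(n,k,"none"); continue
        i=1+st[1:,4].argmax(); obs[n,k]=ce[i]; print(n,k,ce[i],st[i])
    if r: print(n,"disc",r[0]["bbox"],r[0]["conf"])
    cv2.imwrite(f"pics/{n}1.png",cv2.resize(im[bx[1]:bx[3],bx[0]:bx[2]],None,fx=3,fy=3,interpolation=cv2.INTER_CUBIC))
def model(p):
    x,y,th,q,hy=p; c,s=np.cos(th),np.sin(th); T=lambda a,b,z:np.array([x+c*a-s*b,y+s*a+c*b,z])
    o={k:T(.0455*np.cos(a-q),.072+.0455*np.sin(a-q),.0915) for k,a in dict(red=2,yellow=-.2,blue=3.4).items()}
    o["hub"]=T(0,.072,.0915); o["handle"]=T(0,hy,.1); return o
def res(p):
    o=model(p); return np.concatenate([proj(n,o[k])-obs[n,k] for n,k in obs if k in o])
best=min((least_squares(res,[.583,-.04,t,q,-.06],loss="soft_l1") for t in(0.,.3,-.3) for q in(-1,0,1)),key=lambda r:r.cost)
print(best.x,best.cost); print([(k,r) for k,r in zip([k for k in obs if k[1]!="peg"],res(best.x).reshape(-1,2).round(2).tolist())])
o=model(best.x); print(o)
for n in("scene","top"):
    if (n,"peg") in obs: print(n,"peg",onz(n,*obs[n,"peg"],.115),np.hypot(*(onz(n,*obs[n,"peg"],.115)-o["hub"])[:2]))
```

```text
scene red [361.525 220.125] [357 217  10   7  40]
scene yellow [344.1795 253.8718] [342 250   5   9  39]
scene blue [331.  214.5] [328 211   7   8  34]
scene hub [342.9618 232.3889] [333 224  21  18 288]
scene handle [309.1047 290.1623] [294 282  31  18 191]
scene peg [323.3367 231.449 ] [320 224   8  16  98]
scene disc [312.5, 209.8, 61.0, 56.0] 0.58
top red [269.0952 222.0476] [265 220   9   5  42]
top yellow [309.5641 210.359 ] [306 207   8   8  39]
top blue [283.7368 248.4474] [281 244   6  10  38]
top hub [292.4    226.0405] [282 216  22  21 370]
top handle [364.0345 206.4414] [359 192  11  30 145]
top peg [309.1566 234.4699] [305 229   9  12  83]
top disc [265.3, 200.2, 58.6, 55.8] 0.66Traceback (most recent call last):
  File "<stdin>", line 27, in <module>
  File "<stdin>", line 27, in <genexpr>
    return func(*args, **kwargs)
    result = trf(vector_fun.fun, vector_fun.jac, x0, f0, J0, lb, ub, ftol, xtol,
                 gtol, max_nfev, x_scale, loss_function, tr_solver,
                 tr_options.copy(), verbose, callback=callback_wrapped)
    return trf_no_bounds(
     
[... 847 characters left out ...]
                                   ^^^^^^^
    f = np.atleast_1d(self.fun(x, *self.args, **self.kwargs))
                      ~~~~~~~~^^^^^^^^^^^^^^^^^^^^^^^^^^^^^^
    return np.atleast_1d(self.fun(x))
                         ~~~~~~~~^^^
    return self.f(x, *self.args, **self.kwargs)
           ~~~~~~^^^^^^^^^^^^^^^^^^^^^^^^^^^^^^
  File "<stdin>", line 26, in res
  File "h.py", line 10, in proj
    c,f=cal(n); p=np.array(c["R"])@X+np.array(c["t"]); return np.array([p[0]/p[2]*f+c["cx"],p[1]/p[2]*f+c["cy"]])
        ~~~^^^
  File "h.py", line 4, in cal
    c=get_calibration(n); f=240/np.tan(np.radians(c["vertical_fov"]/2)); return c,f
ValueError: time passes only in moves, steps and waits
```

```bash
python3 - <<'E'
s=open('h.py').read().replace("def cal(n)","import functools\n@functools.cache\ndef cal(n)"); open('h.py','w').write(s)
E
cat > fit.py <<'E'
from h import *
np.set_printoptions(precision=4,suppress=True)
from scipy.optimize import least_squares
obs={("scene","red"):(361.525,220.125),("scene","yellow"):(344.18,253.87),("scene","blue"):(331,214.5),("scene","hub"):(342.96,232.39),("scene","handle"):(309.1,290.16),
("top","red"):(269.1,222.05),("top","yellow"):(309.56,210.36),("top","blue"):(283.74,248.45),("top","hub"):(292.4,226.04),("top","handle"):(364.03,206.44)}
peg={"scene":(323.34,231.45),"top":(309.16,234.47)}
def model(p):
    x,y,th,q,hy,hz=p; c,s=np.cos(th),np.sin(th); T=lambda a,b,z:np.array([x+c*a-s*b,y+s*a+c*b,z])
    o={k:T(.0455*np.cos(a-q),.072+.0455*np.sin(a-q),.0915) for k,a in dict(red=2,yellow=-.2,blue=3.4).items()}
    o["hub"]=T(0,.072,hz); o["handle"]=T(0,hy,.099); o["pointer"]=T(.062,.072,.078)
    return o
def res(p):
    o=model(p); return np.concatenate([proj(n,o[k])-obs[n,k] for n,k in obs])
best=min((least_squares(res,[.583,-.04,t,q,-.06,.095],loss="soft_l1") for t in(0.,.3,-.3) for q in(-1,0,1)),key=lambda r:r.cost)
print(best.x,best.cost); print([(k,r) for k,r in zip(obs,res(best.x).reshape(-1,2).round(2).tolist())])
o=model(best.x); print(o)
for n in peg:
    w=onz(n,*peg[n],.112); print(n,"peg",w,w-o["hub"],np.hypot(*(w-o["hub"])[:2]))
    print(n,proj(n,o["pointer"]),proj(n,model(best.x)["handle"]))
    for b in [(-.075,.16),(.075,.16),(.075,-.16),(-.075,-.16)]:
        th=best.x[2];c,s=np.cos(th),np.sin(th)
        print(proj(n,np.array([best.x[0]+c*b[0]-s*b[1],best.x[1]+s*b[0]+c*b[1],.075])))
E
python3 fit.py
```

```text
[ 0.5831 -0.0356  0.1371  0.8732 -0.066   0.0949] 2.672876743459045
[(('scene', 'red'), [-0.02, 0.45]), (('scene', 'yellow'), [0.1, 0.76]), (('scene', 'blue'), [0.0, 0.82]), (('scene', 'hub'), [-0.06, -0.03]), (('scene', 'handle'), [0.05, 1.62]), (('top', 'red'), [-0.76, 0.23]), (('top', 'yellow'), [0.28, 0.11]), (('top', 'blue'), [-0.36, 0.53]), (('top', 'hub'), [-0.35, 0.13]), (('top', 'handle'), [-0.73, 0.8])]
{'red': array([0.587 , 0.0791, 0.0915]), 'yellow': array([ 0.6002, -0.0009,  0.0915]), 'blue': array([0.5328, 0.0567, 0.0915]), 'hub': array([0.5733, 0.0358, 0.0949]), 'handle': array([ 0.5921, -0.101 ,  0.099 ]), 'pointer': array([0.6347, 0.0442, 0.078 ])}
scene peg [0.548  0.0082 0.112 ] [-0.0253 -0.0275  0.0171] 0.03738644542273318
scene [372.8539 249.7592] [309.1482 291.783 ]
[327.2745 189.5353]
[397.2989 217.5787]
[323.9366 361.9492]
[246.193  324.3304]
top peg [0.5498 0.0061 0.112 ] [-0.0235 -0.0296  0.0171] 0.037813976778602244
top [284.5444 197.95  ] [363.2974 207.2355]
[256.7873 278.2731]
[238.6652 203.4131]
[397.5919 163.1046]
[420.4331 235.136 ]
```

```bash
python3 -c "
import cv2,numpy as np
a=cv2.imread('pics/scene0.png')[180:380,240:410];b=cv2.imread('pics/top0.png')[155:290,230:430]
a=cv2.resize(a,None,fx=2.3,fy=2.3,interpolation=2);b=cv2.resize(b,None,fx=2.0,fy=2.0,interpolation=2)
c=np.zeros((460,800,3),np.uint8);c[:a.shape[0],:a.shape[1]]=a;c[:b.shape[0],400:400+b.shape[1]]=b;cv2.imwrite('pics/crop.png',c)"
```

```text
(no output)
```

View pics/crop.png

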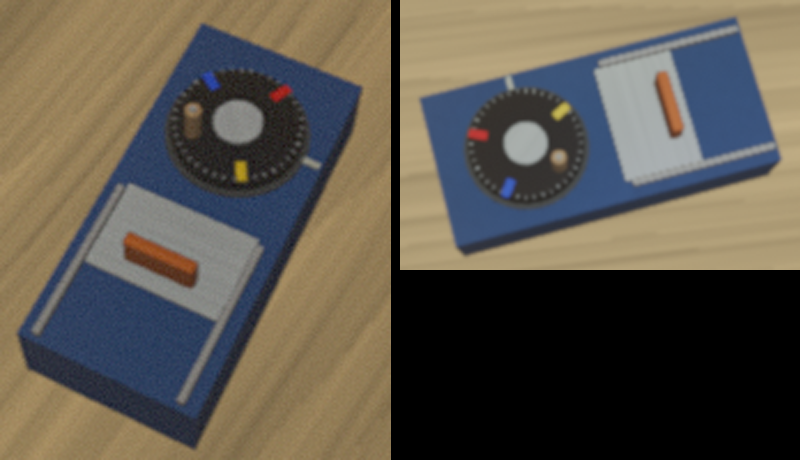

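The crop confirms the fit: red, yellow, blue, peg, pointer and handle all sit where the model predicts, and the box corners match to about 2 px. That gives dial ≈ 0.87 rad, box yaw 0.137 and dial centre (0.573, 0.036). I'll approach the peg now.

Emit:
{"fn": "apply_moves", "kwargs": {"plan": [{"translation": [0.05, 0.1, 0], "rot": [0, 0, -0.09], "hand": 1}, {"translation": [0.105, 0.215, 0], "rot": [0, 0, -0.18], "hand": 1}, {"translation": [0.16, 0.33, 0], "rot": [0, 0, -0.27], "hand": 1}, {"translation": [0.215, 0.445, 0], "rot": [0, 0, -0.36], "hand": 1}, {"translation": [0.27, 0.56, 0], "rot": [0, 0, -0.437], "hand": 1}]}}

```text
t: 1.82
position: [0.323, -0.4607, 0.224]
tool_rot: [0.998, 0.067, 0.0, 0.0]
contact_force: [0.7, -0.8, 0.3]
width: 0.0854
grip_force: 0.0
```

Emit:
{"fn": "apply_moves", "kwargs": {"plan": [{"translation": [0.055, 0.114, 0], "rot": [0, 0, 0], "hand": 1}, {"translation": [0.11, 0.228, 0], "rot": [0, 0, 0], "hand": 1}, {"translation": [0.165, 0.342, 0], "rot": [0, 0, 0], "hand": 1}, {"translation": [0.22, 0.456, 0], "rot": [0, 0, 0], "hand": 1}, {"translation": [0.275, 0.57, 0], "rot": [0, 0, 0], "hand": 1}]}}

```text
t: 2.23
position: [0.4055, -0.2897, 0.2243]
tool_rot: [0.998, 0.068, 0.0, 0.0]
contact_force: [0.5, 0.5, -0.4]
width: 0.0853
grip_force: 0.0
```

Emit:
{"fn": "apply_moves", "kwargs": {"plan": [{"translation": [0.055, 0.114, 0], "rot": [0, 0, 0], "hand": 1}, {"translation": [0.11, 0.228, 0], "rot": [0, 0, 0], "hand": 1}, {"translation": [0.165, 0.342, 0], "rot": [0, 0, 0], "hand": 1}, {"translation": [0.22, 0.456, 0], "rot": [0, 0, 0], "hand": 1}, {"translation": [0.275, 0.57, 0], "rot": [0, 0, 0], "hand": 1}]}}

```text
t: 2.65
position: [0.488, -0.1186, 0.2243]
tool_rot: [0.998, 0.068, 0.0, 0.0]
contact_force: [0.9, -0.6, -1.4]
width: 0.0852
grip_force: 0.0
```

Emit:
{"fn": "apply_moves", "kwargs": {"plan": [{"translation": [0.05, 0.104, 0], "rot": [0, 0, 0], "hand": 1}, {"translation": [0.1, 0.208, -0.03], "rot": [0, 0, 0], "hand": 1}, {"translation": [0.15, 0.312, -0.09], "rot": [0, 0, 0], "hand": 1}, {"translation": [0.202, 0.418, -0.16], "rot": [0, 0, 0], "hand": 1}, {"translation": [0.202, 0.418, -0.198], "rot": [0, 0, 0], "hand": 1}]}}

```text
t: 3.07
position: [0.5498, 0.0134, 0.1633]
tool_rot: [0.997, 0.073, 0.001, -0.002]
contact_force: [0.6, 1.1, 0.2]
width: 0.0855
grip_force: 0.0
```

Run:
```python
from h import *
print(observe()["position"])
a=camera("scene")[150:310,250:450];b=camera("top")[150:310,210:410]
cv2.imwrite("pics/a1.png",cv2.resize(np.hstack([a,b]),None,fx=2,fy=2,interpolation=2))
```

```text
[0.54981602 0.01340526 0.16327307]
```

View pics/a1.png

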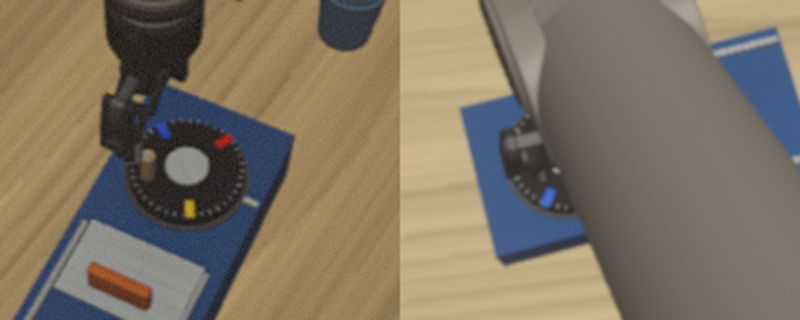

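The scene crop shows the open fingers straddling the peg (about (148,165) in the crop), with all the marks visible from that camera. Descending now.

Emit:
{"fn": "apply_moves", "kwargs": {"plan": [{"translation": [0.003, 0.004, -0.03], "rot": [0, 0, 0], "hand": 1}, {"translation": [0.003, 0.004, -0.06], "rot": [0, 0, 0], "hand": 1}, {"translation": [0.003, 0.004, -0.1], "rot": [0, 0, 0], "hand": 1}, {"translation": [0.003, 0.004, -0.14], "rot": [0, 0, 0], "hand": 1}, {"translation": [0.003, 0.004, -0.14], "rot": [0, 0, 0], "hand": 1}]}}

```text
t: 3.58
position: [0.547, 0.0051, 0.1199]
tool_rot: [0.998, 0.068, -0.002, 0.0]
contact_force: [-1.0, -0.6, -0.1]
width: 0.0856
grip_force: 0.0
```

Emit:
{"fn": "apply_moves", "kwargs": {"plan": [{"translation": [0, 0, 0], "rot": [0, 0, 0], "hand": 0.2}, {"translation": [0, 0, 0], "rot": [0, 0, 0], "hand": -0.2}, {"translation": [0, 0, 0], "rot": [0, 0, 0], "hand": -0.4}, {"translation": [0, 0, 0], "rot": [0, 0, 0], "hand": -0.5}, {"translation": [0, 0, 0], "rot": [0, 0, 0], "hand": -0.55}]}}

```text
t: 4.0
position: [0.5493, 0.0063, 0.123]
tool_rot: [0.998, 0.068, 0.0, 0.0]
contact_force: [-0.6, 0.3, -0.2]
width: 0.0254
grip_force: 0.0
```

Emit:
{"fn": "apply_moves", "kwargs": {"plan": [{"translation": [0, 0, 0], "rot": [0, 0, 0], "hand": -0.7}, {"translation": [0, 0, 0], "rot": [0, 0, 0], "hand": -0.8}, {"translation": [0, 0, 0], "rot": [0, 0, 0], "hand": -1}, {"translation": [0, 0, 0], "rot": [0, 0, 0], "hand": -1}, {"translation": [0, 0, 0], "rot": [0, 0, 0], "hand": -1}]}}

```text
t: 4.42
position: [0.5489, 0.0063, 0.1225]
tool_rot: [0.998, 0.068, -0.0, 0.0]
contact_force: [-0.2, -0.7, 0.4]
width: 0.0001
grip_force: 0.0
```

Run:
```python
from h import *
a=camera("scene")[150:310,250:450]
s=observe(); print(s["t"],s["position"],s["contact_force"],s["torque"],s["width"],s["grip_force"])
cv2.imwrite("pics/a2.png",cv2.resize(a,None,fx=3,fy=3,interpolation=2))
```

```text
4.4667 [0.54894258 0.00628783 0.12251735] [ 1.06763285 -1.84761568  0.03887673] [-0.00813678 -0.01140696 -0.00488483] -0.00016808962698111181 0.0
```

View pics/a2.png

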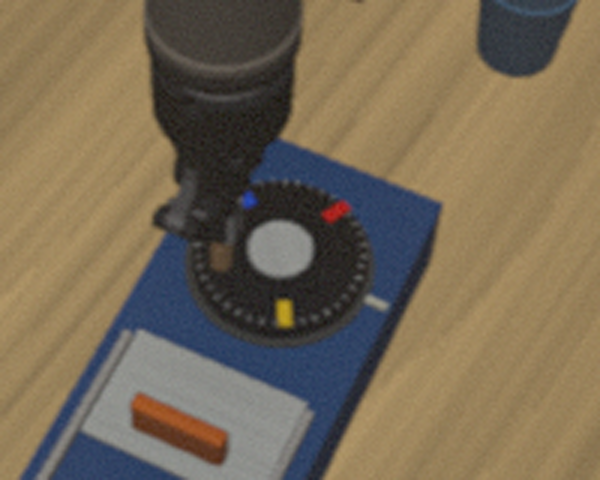

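The fingers shut to zero width, so the peg was missed. The marks haven't moved, and the fingers hide only the peg's top. I'll compare the projected tool tip with the image.

Run:
```python
from h import *
np.set_printoptions(precision=4,suppress=True)
s=observe(); p=s["position"]; print(p,s["tool_rot"],s["width"])
c=lambda X:(proj("scene",np.array(X))-[250,150])*3
print("crop: tcp",c(p),"tip",c(p-[0,0,.022]),"peg base",c([.5487,.0069,.0915]),"peg top",c([.5487,.0069,.1275]))
for X in ([.5487,.0069,.1275],): print(proj("top",np.array(X)))
a=camera("scene")[190:250,280:360]; b=camera("top")[190:270,250:340]
out=np.zeros((480,800,3),np.uint8); a=cv2.resize(a,None,fx=5,fy=5,interpolation=2); b=cv2.resize(b,None,fx=4.4,fy=4.4,interpolation=2)
out[:a.shape[0],:a.shape[1]]=a; out[:b.shape[0],400:400+b.shape[1]]=b[:,:400]
cv2.imwrite("pics/a3.png",np.clip(out.astype(int)*2,0,255).astype(np.uint8))
```

```text
[0.5489 0.0063 0.1225] [ 0.9977  0.0685 -0.      0.    ] -0.00016808962698111181
crop: tcp [219.6276 238.2518] tip [219.4887 257.17  ] peg base [219.6635 263.8328] peg top [219.8969 232.9587]
[308.6538 233.2302]
```

View pics/a3.png

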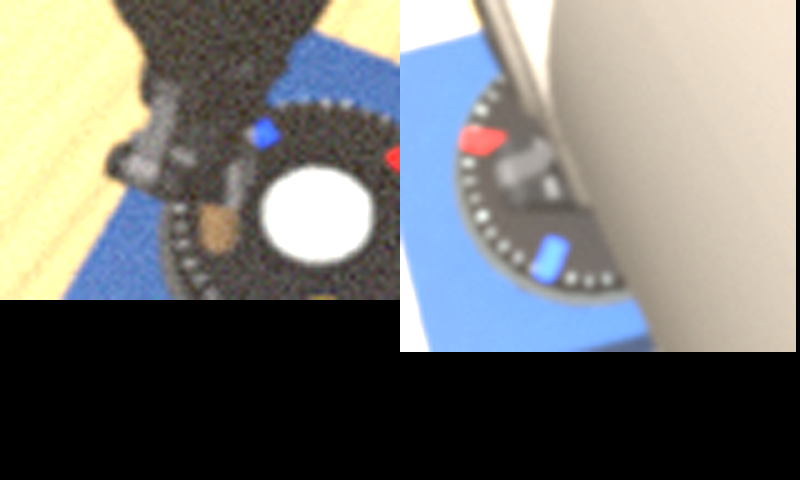

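Emit:
{"fn": "apply_moves", "kwargs": {"plan": [{"translation": [0, 0, -0.004], "rot": [0, 0, 0], "hand": -1}, {"translation": [0, 0, -0.007], "rot": [0, 0, 0], "hand": -1}, {"translation": [0, 0, -0.01], "rot": [0, 0, 0], "hand": -1}, {"translation": [0, 0, -0.013], "rot": [0, 0, 0], "hand": -1}, {"translation": [0, 0, -0.013], "rot": [0, 0, 0], "hand": -1}]}}

```text
t: 4.98
position: [0.5504, 0.0054, 0.1209]
tool_rot: [0.998, 0.068, 0.001, 0.001]
contact_force: [-4.2, -2.7, 16.8]
width: -0.0002
grip_force: 8.4
```

Run:
```python
from h import *
np.set_printoptions(precision=4,suppress=True)
for i in range(4):
    a=camera("scene"); s=observe(); print(s["t"],s["position"],s["contact_force"],s["width"],s["grip_force"],s["torque"])
```

```text
5.0333 [0.5503 0.0054 0.1209] [-3.8756 -2.2786 16.6126] -7.40500262747355e-05 8.643080592155457 [-0.5955  0.8392 -0.0246]
5.0833 [0.5503 0.0054 0.1209] [-4.1979 -2.6499 16.7173] -0.00012567055890063325 8.578019142150879 [-0.5709  0.9196 -0.0448]
5.1333 [0.5504 0.0054 0.1209] [-3.8104 -2.5222 16.9391] -0.00011896270963694467 8.57322871685028 [-0.6077  0.9092  0.0229]
5.1833 [0.5503 0.0054 0.1209] [-5.1128 -2.5115 17.9905] 0.00019076658943550928 8.56779858469963 [-0.6509  0.8675 -0.0003]
```

The shut fingertips press on the peg's top at TCP z ≈ 0.1215, so they reach less far than stated. I'll open part way, go down in steps while watching the force, and close lower.

Emit:
{"fn": "apply_moves", "kwargs": {"plan": [{"translation": [0, 0, 0.03], "rot": [0, 0, 0], "hand": -1}, {"translation": [0, 0, 0.03], "rot": [0, 0, 0], "hand": 0.2}, {"translation": [0, 0, 0.03], "rot": [0, 0, 0], "hand": 0.2}, {"translation": [0, 0, 0.03], "rot": [0, 0, 0], "hand": 0.2}, {"translation": [0, 0, 0.03], "rot": [0, 0, 0], "hand": 0.2}]}}

```text
t: 5.6
position: [0.5485, 0.0063, 0.127]
tool_rot: [0.998, 0.069, -0.0, -0.0]
contact_force: [-0.8, -0.5, -0.4]
width: 0.0478
grip_force: 0.0
```

Emit:
{"fn": "apply_moves", "kwargs": {"plan": [{"translation": [0, 0, -0.015], "rot": [0, 0, 0], "hand": 0.2}, {"translation": [0, 0, -0.03], "rot": [0, 0, 0], "hand": 0.2}, {"translation": [0, 0, -0.045], "rot": [0, 0, 0], "hand": 0.2}, {"translation": [0, 0, -0.055], "rot": [0, 0, 0], "hand": 0.2}, {"translation": [0, 0, -0.055], "rot": [0, 0, 0], "hand": 0.2}]}}

```text
t: 6.02
position: [0.5482, 0.0062, 0.11]
tool_rot: [0.998, 0.068, -0.001, -0.0]
contact_force: [-0.1, 0.5, -0.3]
width: 0.0513
grip_force: 0.0
```

Emit:
{"fn": "apply_moves", "kwargs": {"plan": [{"translation": [0, 0, -0.006], "rot": [0, 0, 0], "hand": 0.2}, {"translation": [0, 0, -0.012], "rot": [0, 0, 0], "hand": 0.2}, {"translation": [0, 0, -0.018], "rot": [0, 0, 0], "hand": 0.2}, {"translation": [0, 0, -0.024], "rot": [0, 0, 0], "hand": 0.2}, {"translation": [0, 0, -0.024], "rot": [0, 0, 0], "hand": 0.2}]}}

```text
t: 6.43
position: [0.5488, 0.0062, 0.1036]
tool_rot: [0.998, 0.068, -0.0, 0.0]
contact_force: [-0.8, -0.3, 0.1]
width: 0.051
grip_force: 0.0
```

Run:
```python
from h import *
np.set_printoptions(precision=4,suppress=True)
a=camera("scene"); s=observe(); print(s["t"],s["position"],s["contact_force"],s["width"],s["grip_force"],s["torque"])
a=a[180:280,270:400]; cv2.imwrite("pics/a4.png",np.clip(cv2.resize(a,None,fx=6,fy=6,interpolation=2).astype(int)*2,0,255).astype(np.uint8))
```

```text
6.4833 [0.5488 0.0062 0.1037] [ 0.0673  0.6463 -0.31  ] 0.05100501263402182 0.0 [ 0.0229 -0.0222  0.0135]
```

View pics/a4.png

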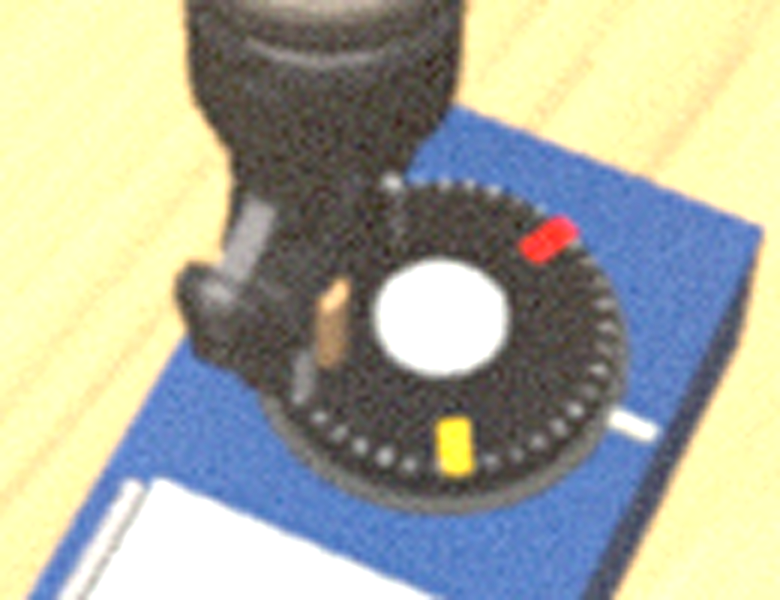

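The view shows the peg at (333,325) in the crop, squarely between the two fingers at (303,380) and (395,200), with nothing touching. Closing.

Emit:
{"fn": "apply_moves", "kwargs": {"plan": [{"translation": [0, 0, 0], "rot": [0, 0, 0], "hand": -0.2}, {"translation": [0, 0, 0], "rot": [0, 0, 0], "hand": -0.5}, {"translation": [0, 0, 0], "rot": [0, 0, 0], "hand": -1}, {"translation": [0, 0, 0], "rot": [0, 0, 0], "hand": -1}, {"translation": [0, 0, 0], "rot": [0, 0, 0], "hand": -1}]}}

```text
t: 6.9
position: [0.549, 0.0061, 0.1042]
tool_rot: [0.998, 0.068, 0.0, 0.0]
contact_force: [-0.9, 0.1, 3.0]
width: 0.0111
grip_force: 58.5
```

Emit:
{"fn": "apply_moves", "kwargs": {"plan": [{"translation": [0, 0, 0], "rot": [0, 0, 0], "hand": -1}, {"translation": [0, 0, 0], "rot": [0, 0, 0], "hand": -1}, {"translation": [0, 0, 0], "rot": [0, 0, 0], "hand": -1}, {"translation": [0, 0, 0], "rot": [0, 0, 0], "hand": -1}, {"translation": [0, 0, 0], "rot": [0, 0, 0], "hand": -1}]}}

```text
t: 7.32
position: [0.5491, 0.0061, 0.1042]
tool_rot: [0.998, 0.068, 0.0, 0.0]
contact_force: [-2.2, -1.3, 5.9]
width: 0.0113
grip_force: 58.6
```

Gripped on the peg. I'll work out the arc offsets.

```bash
cat > arc.py <<'E'
import sys,numpy as np
# usage: arc.py q_start step ncalls [cx cy off r]; prints per-call (dx,dy) shares of 0.3 m for each row
q,st,n=float(sys.argv[1]),float(sys.argv[2]),int(sys.argv[3])
cx,cy,off,r=(list(map(float,sys.argv[4:]))+[.5733,.0358,-1.383,.038][len(sys.argv)-4:])
P=lambda q:np.array([cx+r*np.cos(off-q),cy+r*np.sin(off-q)])
for k in range(n):
    p0=P(q); print("q %.3f->%.3f"%(q,q+5*st),[((P(q+st*i)-p0)/.3).round(4).tolist() for i in range(1,6)],"end",P(q+5*st).round(4)); q+=5*st
E
python3 arc.py 0.873 0.2 1; python3 arc.py 1.873 0.4 1;python3 arc.py 3.873 0.4 2
```

```text
q 0.873->1.873 [[-0.0179, 0.0179], [-0.0319, 0.039], [-0.0414, 0.0624], [-0.046, 0.0872], [-0.0457, 0.1125]] end [0.5355 0.0401]
q 1.873->3.873 [[0.0156, 0.0479], [0.0485, 0.0859], [0.0937, 0.1081], [0.144, 0.1109], [0.1914, 0.0939]] end [0.593  0.0683]
q 3.873->5.873 [[0.037, -0.0341], [0.0579, -0.0799], [0.0593, -0.1302], [0.0409, -0.1771], [0.0058, -0.2131]] end [0.5947 0.0044]
q 5.873->7.873 [[-0.0464, -0.0195], [-0.0967, -0.0194], [-0.143, 0.0003], [-0.178, 0.0365], [-0.1962, 0.0834]] end [0.5358 0.0294]
```

Emit:
{"fn": "apply_moves", "kwargs": {"plan": [{"translation": [-0.018, 0.018, 0.006], "rot": [0, 0, 0], "hand": -1}, {"translation": [-0.032, 0.039, 0.006], "rot": [0, 0, 0], "hand": -1}, {"translation": [-0.0414, 0.0624, 0.006], "rot": [0, 0, 0], "hand": -1}, {"translation": [-0.046, 0.0872, 0.006], "rot": [0, 0, 0], "hand": -1}, {"translation": [-0.0457, 0.1125, 0.006], "rot": [0, 0, 0], "hand": -1}]}}

```text
t: 7.73
position: [0.5348, 0.0398, 0.1046]
tool_rot: [0.998, 0.068, -0.0, 0.0]
contact_force: [6.4, -6.0, -14.4]
width: 0.0113
grip_force: 59.0
```

```bash
cat > look.py <<'E'
from h import *
import sys
np.set_printoptions(precision=4,suppress=True)
# dial angle from coloured marks in the scene camera; cover from the orange handle
im=camera("scene"); s=observe(); hsv=cv2.cvtColor(im,cv2.COLOR_BGR2HSV).astype(int); H,S,V=hsv[...,0],hsv[...,1],hsv[...,2]
print("t",s["t"],s["position"],"F",s["contact_force"].round(1),"w",round(s["width"],4),"g",round(s["grip_force"],1))
yy,xx=np.mgrid[:480,:640]; near=np.hypot(xx-343,yy-236)<29
C=np.array([.5733,.0358]); th=.137
sel=dict(red=near&((H<6)|(H>172))&(S>150)&(V>90),yellow=near&(H>20)&(H<34)&(S>130)&(V>120),blue=near&(H>105)&(H<130)&(S>150)&(V>110))
for k,a in dict(red=2,yellow=-.2,blue=3.4).items():
    nc,_,st,ce=cv2.connectedComponentsWithStats(sel[k].astype(np.uint8))
    if nc<2: continue
    i=1+st[1:,4].argmax(); w=onz("scene",ce[i][0],ce[i][1]+.7,.0915)[:2]-C
    q=(a-(np.arctan2(w[1],w[0])-th)); print(k,"n",st[i,4],"r %.4f"%np.hypot(*w),"q mod 2pi %.3f"%(q%(2*np.pi)))
m=(xx>240)&(xx<345)&(yy>255)&(yy<375)&(H>4)&(H<18)&(S>150)&(V>100)
if m.sum():
    w=onz("scene",xx[m].mean(),yy[m].mean()+1.6,.099)[:2]-np.array([.5831,-.0356]); print("handle n",m.sum(),"box y %.4f"%(-np.sin(th)*w[0]+np.cos(th)*w[1]))
E
python3 look.py
```

```text
t 7.7833 [0.5351 0.0414 0.1046] F [  6.   -2.3 -14.4] w 0.011 g 58.9
red n 46 r 0.0454 q mod 2pi 1.835
yellow n 40 r 0.0457 q mod 2pi 1.836
blue n 37 r 0.0455 q mod 2pi 1.840
handle n 197 box y -0.0663
```

The marks read q ≈ 1.84 consistently, so tracking is excellent. Continuing.

Emit:
{"fn": "apply_moves", "kwargs": {"plan": [{"translation": [0.0156, 0.0479, -0.004], "rot": [0, 0, 0], "hand": -1}, {"translation": [0.0485, 0.0859, -0.004], "rot": [0, 0, 0], "hand": -1}, {"translation": [0.0937, 0.1081, -0.004], "rot": [0, 0, 0], "hand": -1}, {"translation": [0.144, 0.1109, -0.004], "rot": [0, 0, 0], "hand": -1}, {"translation": [0.1914, 0.0939, -0.004], "rot": [0, 0, 0], "hand": -1}]}}

```text
t: 8.2
position: [0.5903, 0.0698, 0.1041]
tool_rot: [0.998, 0.07, -0.003, 0.0]
contact_force: [-7.9, -2.4, 6.0]
width: 0.0113
grip_force: 60.9
```

```bash
python3 look.py
```

```text
t 8.25 [0.5937 0.0676 0.1044] F [ 0.4 -0.6 -1.7] w 0.0116 g 60.3
red n 45 r 0.0456 q mod 2pi 3.766
yellow n 34 r 0.0447 q mod 2pi 3.779
blue n 38 r 0.0459 q mod 2pi 3.777
handle n 198 box y -0.0661
```

Emit:
{"fn": "apply_moves", "kwargs": {"plan": [{"translation": [0.037, -0.0341, 0], "rot": [0, 0, 0], "hand": -1}, {"translation": [0.0579, -0.0799, 0], "rot": [0, 0, 0], "hand": -1}, {"translation": [0.0593, -0.1302, 0], "rot": [0, 0, 0], "hand": -1}, {"translation": [0.0409, -0.1771, 0], "rot": [0, 0, 0], "hand": -1}, {"translation": [0.0058, -0.2131, 0], "rot": [0, 0, 0], "hand": -1}]}}

```text
t: 8.67
position: [0.5963, 0.0059, 0.1045]
tool_rot: [0.998, 0.069, 0.002, -0.001]
contact_force: [4.1, 3.8, -7.3]
width: 0.0113
grip_force: 59.6
```

```bash
python3 look.py
```

```text
t 8.7167 [0.5926 0.0032 0.1042] F [-1.8  1.2  5.8] w 0.0116 g 61.3
yellow n 36 r 0.0451 q mod 2pi 5.779
blue n 36 r 0.0455 q mod 2pi 5.768
handle n 199 box y -0.0663
```

Emit:
{"fn": "apply_moves", "kwargs": {"plan": [{"translation": [-0.0464, -0.0195, 0], "rot": [0, 0, 0], "hand": -1}, {"translation": [-0.0967, -0.0194, 0], "rot": [0, 0, 0], "hand": -1}, {"translation": [-0.143, 0.0003, 0], "rot": [0, 0, 0], "hand": -1}, {"translation": [-0.178, 0.0365, 0], "rot": [0, 0, 0], "hand": -1}, {"translation": [-0.1962, 0.0834, 0], "rot": [0, 0, 0], "hand": -1}]}}

```text
t: 9.13
position: [0.5354, 0.0275, 0.1044]
tool_rot: [0.998, 0.067, 0.001, 0.001]
contact_force: [7.5, -3.1, -9.4]
width: 0.0114
grip_force: 59.9
```

```bash
python3 look.py; python3 arc.py 7.873 0.12 1;python3 arc.py 7.873 0.1 1;python3 arc.py 7.873 0.08 1
```

```text
t 9.1833 [0.5349 0.0319 0.1045] F [ 2.6  0.4 -8.3] w 0.0113 g 59.8
red n 42 r 0.0448 q mod 2pi 1.508
yellow n 40 r 0.0458 q mod 2pi 1.505
blue n 37 r 0.0461 q mod 2pi 1.513
handle n 199 box y -0.0663
q 7.873->8.473 [[-0.0016, 0.0151], [-0.0015, 0.0303], [0.0005, 0.0454], [0.0043, 0.0601], [0.0098, 0.0742]] end [0.5388 0.0517]
q 7.873->8.373 [[-0.0015, 0.0126], [-0.0017, 0.0252], [-0.0007, 0.0379], [0.0016, 0.0503], [0.0051, 0.0625]] end [0.5374 0.0482]
q 7.873->8.273 [[-0.0013, 0.01], [-0.0018, 0.0202], [-0.0015, 0.0303], [-0.0004, 0.0404], [0.0016, 0.0503]] end [0.5363 0.0445]
```

Emit:
{"fn": "apply_moves", "kwargs": {"plan": [{"translation": [-0.0015, 0.0126, 0], "rot": [0, 0, 0], "hand": -1}, {"translation": [-0.0017, 0.0252, 0], "rot": [0, 0, 0], "hand": -1}, {"translation": [-0.0007, 0.0379, 0], "rot": [0, 0, 0], "hand": -1}, {"translation": [0.0016, 0.0503, 0], "rot": [0, 0, 0], "hand": -1}, {"translation": [0.0051, 0.0625, 0], "rot": [0, 0, 0], "hand": -1}]}}

```text
t: 9.6
position: [0.5361, 0.0462, 0.1043]
tool_rot: [0.998, 0.068, -0.001, 0.001]
contact_force: [-0.5, -6.7, 0.2]
width: 0.0115
grip_force: 60.6
```

```bash
python3 look.py;python3 look.py; python3 arc.py 8.373 -0.4 4
```

```text
t 9.65 [0.5365 0.0473 0.1043] F [-0.5 -6.5 -1.5] w 0.0115 g 60.5
red n 45 r 0.0459 q mod 2pi 2.006
yellow n 38 r 0.0457 q mod 2pi 2.002
blue n 36 r 0.0465 q mod 2pi 2.013
handle n 198 box y -0.0663
t 9.7 [0.5365 0.0472 0.1043] F [-0.8 -3.6 -1.9] w 0.0112 g 60.6
red n 43 r 0.0453 q mod 2pi 2.038
yellow n 37 r 0.0453 q mod 2pi 2.034
blue n 37 r 0.0459 q mod 2pi 2.040
handle n 198 box y -0.0661
q 8.373->6.373 [[-0.0066, -0.0499], [0.0068, -0.0984], [0.038, -0.1379], [0.0821, -0.1621], [0.1322, -0.1673]] end [ 0.577 -0.002]
q 6.373->4.373 [[0.0481, 0.0148], [0.0867, 0.0471], [0.1096, 0.0919], [0.1133, 0.1421], [0.0971, 0.1898]] end [0.6061 0.0549]
q 4.373->2.373 [[-0.0335, 0.0376], [-0.0789, 0.0592], [-0.1292, 0.0614], [-0.1764, 0.0438], [-0.213, 0.0093]] end [0.5422 0.0577]
q 2.373->0.373 [[-0.0203, -0.0461], [-0.021, -0.0964], [-0.0021, -0.143], [0.0335, -0.1786], [0.0802, -0.1975]] end [ 0.5663 -0.0016]
```

Red is at the pointer the second time (q ≈ 8.32). Now anticlockwise.

Emit:
{"fn": "apply_moves", "kwargs": {"plan": [{"translation": [-0.0066, -0.0499, 0], "rot": [0, 0, 0], "hand": -1}, {"translation": [0.0068, -0.0984, 0], "rot": [0, 0, 0], "hand": -1}, {"translation": [0.038, -0.1379, 0], "rot": [0, 0, 0], "hand": -1}, {"translation": [0.0821, -0.1621, 0], "rot": [0, 0, 0], "hand": -1}, {"translation": [0.1322, -0.1673, 0], "rot": [0, 0, 0], "hand": -1}]}}

```text
t: 10.12
position: [0.5756, -0.0023, 0.1043]
tool_rot: [0.998, 0.068, -0.001, -0.001]
contact_force: [-3.0, 5.4, -0.3]
width: 0.0117
grip_force: 60.8
```

Emit:
{"fn": "apply_moves", "kwargs": {"plan": [{"translation": [0.0481, 0.0148, 0], "rot": [0, 0, 0], "hand": -1}, {"translation": [0.0867, 0.0471, 0], "rot": [0, 0, 0], "hand": -1}, {"translation": [0.1096, 0.0919, 0], "rot": [0, 0, 0], "hand": -1}, {"translation": [0.1133, 0.1421, 0], "rot": [0, 0, 0], "hand": -1}, {"translation": [0.0971, 0.1898, 0], "rot": [0, 0, 0], "hand": -1}]}}

```text
t: 10.53
position: [0.6058, 0.0551, 0.1042]
tool_rot: [0.998, 0.068, -0.001, 0.0]
contact_force: [-3.4, -6.1, 1.1]
width: 0.0112
grip_force: 61.0
```

```bash
python3 look.py
```

```text
t 10.5833 [0.6033 0.0588 0.1041] F [-5.2 -2.2  5.5] w 0.0113 g 61.5
red n 45 r 0.0450 q mod 2pi 4.342
yellow n 35 r 0.0453 q mod 2pi 4.358
blue n 39 r 0.0457 q mod 2pi 4.344
handle n 199 box y -0.0662
```

Emit:
{"fn": "apply_moves", "kwargs": {"plan": [{"translation": [-0.0335, 0.0376, 0], "rot": [0, 0, 0], "hand": -1}, {"translation": [-0.0789, 0.0592, 0], "rot": [0, 0, 0], "hand": -1}, {"translation": [-0.1292, 0.0614, 0], "rot": [0, 0, 0], "hand": -1}, {"translation": [-0.1764, 0.0438, 0], "rot": [0, 0, 0], "hand": -1}, {"translation": [-0.213, 0.0093, 0], "rot": [0, 0, 0], "hand": -1}]}}

```text
t: 11.0
position: [0.5424, 0.059, 0.1045]
tool_rot: [0.998, 0.07, 0.002, -0.0]
contact_force: [11.9, 1.0, -11.5]
width: 0.0118
grip_force: 59.8
```

Emit:
{"fn": "apply_moves", "kwargs": {"plan": [{"translation": [-0.0203, -0.0461, 0], "rot": [0, 0, 0], "hand": -1}, {"translation": [-0.021, -0.0964, 0], "rot": [0, 0, 0], "hand": -1}, {"translation": [-0.0021, -0.143, 0], "rot": [0, 0, 0], "hand": -1}, {"translation": [0.0335, -0.1786, 0], "rot": [0, 0, 0], "hand": -1}, {"translation": [0.0802, -0.1975, 0], "rot": [0, 0, 0], "hand": -1}]}}

```text
t: 11.42
position: [0.5639, -0.0013, 0.1043]
tool_rot: [0.998, 0.069, -0.002, -0.0]
contact_force: [-3.6, 3.7, 1.5]
width: 0.0113
grip_force: 61.0
```

```bash
python3 look.py; for s in -.1 -.11 -.12; do python3 arc.py 0.373 $s 1; done
```

```text
t 11.4667 [ 0.5677 -0.0018  0.1045] F [ 1.3 -1.8 -6.3] w 0.0112 g 60.2
red n 39 r 0.0444 q mod 2pi 0.409
yellow n 39 r 0.0459 q mod 2pi 0.401
handle n 199 box y -0.0662
q 0.373->-0.127 [[0.0125, -0.0017], [0.0252, -0.0022], [0.0378, -0.0013], [0.0503, 0.0007], [0.0625, 0.0041]] end [ 5.851e-01 -3.000e-04]
q 0.373->-0.177 [[0.0138, -0.0018], [0.0277, -0.0021], [0.0416, -0.0008], [0.0553, 0.0019], [0.0685, 0.0062]] end [5.869e-01 3.000e-04]
q 0.373->-0.227 [[0.0151, -0.0019], [0.0303, -0.002], [0.0454, -0.0002], [0.0601, 0.0033], [0.0744, 0.0086]] end [0.5886 0.001 ]
```

Emit:
{"fn": "apply_moves", "kwargs": {"plan": [{"translation": [0.0151, -0.0019, 0], "rot": [0, 0, 0], "hand": -1}, {"translation": [0.0303, -0.002, 0], "rot": [0, 0, 0], "hand": -1}, {"translation": [0.0454, -0.0002, 0], "rot": [0, 0, 0], "hand": -1}, {"translation": [0.0601, 0.0033, 0], "rot": [0, 0, 0], "hand": -1}, {"translation": [0.0744, 0.0086, 0], "rot": [0, 0, 0], "hand": -1}]}}

```text
t: 11.88
position: [0.5878, 0.0009, 0.1043]
tool_rot: [0.998, 0.068, -0.001, 0.0]
contact_force: [-5.5, -2.7, -0.2]
width: 0.0111
grip_force: 61.0
```

```bash
python3 look.py;python3 look.py|grep q; python3 arc.py -0.227 0.3 2
```

```text
t 11.9333 [0.5889 0.0014 0.1044] F [-1.  -2.1 -2.1] w 0.0111 g 60.7
yellow n 39 r 0.0460 q mod 2pi 6.048
blue n 35 r 0.0447 q mod 2pi 6.040
handle n 203 box y -0.0664
yellow n 37 r 0.0459 q mod 2pi 6.013
blue n 33 r 0.0451 q mod 2pi 5.997
q -0.227->1.273 [[-0.0365, -0.0099], [-0.0744, -0.0086], [-0.1101, 0.0039], [-0.1406, 0.0263], [-0.1631, 0.0568]] end [0.5397 0.0181]
q 1.273->2.773 [[-0.0125, 0.0357], [-0.0138, 0.0736], [-0.0039, 0.1101], [0.0163, 0.1421], [0.0451, 0.1667]] end [0.5532 0.0681]
```

Yellow is at the pointer the second time (q ≈ -0.26). Now clockwise to just before the lock's stretch.

Emit:
{"fn": "apply_moves", "kwargs": {"plan": [{"translation": [-0.0365, -0.0099, 0], "rot": [0, 0, 0], "hand": -1}, {"translation": [-0.0744, -0.0086, 0], "rot": [0, 0, 0], "hand": -1}, {"translation": [-0.1101, 0.0039, 0], "rot": [0, 0, 0], "hand": -1}, {"translation": [-0.1406, 0.0263, 0], "rot": [0, 0, 0], "hand": -1}, {"translation": [-0.1631, 0.0568, 0], "rot": [0, 0, 0], "hand": -1}]}}

```text
t: 12.4
position: [0.5391, 0.018, 0.1045]
tool_rot: [0.998, 0.068, 0.001, 0.0]
contact_force: [5.8, -2.3, -9.2]
width: 0.0111
grip_force: 60.1
```

```bash
python3 look.py; python3 arc.py 1.273 0.2 1; python3 arc.py 2.273 0.03 5;python3 arc.py 2.273 0.04 1
```

```text
t 12.45 [0.5377 0.0213 0.1044] F [-1.2 -0.3 -6.2] w 0.011 g 60.1
red n 39 r 0.0450 q mod 2pi 1.252
yellow n 41 r 0.0457 q mod 2pi 1.242
blue n 35 r 0.0455 q mod 2pi 1.244
handle n 201 box y -0.0663
q 1.273->2.273 [[-0.0095, 0.0234], [-0.0142, 0.0483], [-0.0138, 0.0736], [-0.0084, 0.0983], [0.0017, 0.1214]] end [0.5402 0.0545]
q 2.273->2.423 [[0.0019, 0.0033], [0.0039, 0.0065], [0.006, 0.0097], [0.0083, 0.0128], [0.0106, 0.0158]] end [0.5434 0.0592]
q 2.423->2.573 [[0.0024, 0.003], [0.0049, 0.0058], [0.0074, 0.0086], [0.0101, 0.0114], [0.0128, 0.014]] end [0.5472 0.0634]
q 2.573->2.723 [[0.0028, 0.0026], [0.0057, 0.005], [0.0086, 0.0074], [0.0117, 0.0097], [0.0147, 0.012]] end [0.5516 0.067 ]
q 2.723->2.873 [[0.0032, 0.0021], [0.0064, 0.0041], [0.0096, 0.0061], [0.013, 0.0079], [0.0164, 0.0096]] end [0.5566 0.0699]
q 2.873->3.023 [[0.0034, 0.0016], [0.0069, 0.0031], [0.0104, 0.0046], [0.014, 0.0059], [0.0176, 0.0071]] end [0.5618 0.072 ]
q 2.273->2.473 [[0.0026, 0.0044], [0.0053, 0.0086], [0.0083, 0.0128], [0.0113, 0.0168], [0.0146, 0.0207]] end [0.5446 0.0607]
```

Emit:
{"fn": "apply_moves", "kwargs": {"plan": [{"translation": [-0.0095, 0.0234, 0], "rot": [0, 0, 0], "hand": -1}, {"translation": [-0.0142, 0.0483, 0], "rot": [0, 0, 0], "hand": -1}, {"translation": [-0.0138, 0.0736, 0], "rot": [0, 0, 0], "hand": -1}, {"translation": [-0.0084, 0.0983, 0], "rot": [0, 0, 0], "hand": -1}, {"translation": [0.0017, 0.1214, 0], "rot": [0, 0, 0], "hand": -1}]}}

```text
t: 12.87
position: [0.5397, 0.0548, 0.1044]
tool_rot: [0.998, 0.068, -0.001, 0.0]
contact_force: [2.4, -5.9, -5.9]
width: 0.011
grip_force: 60.3
```

Emit:
{"fn": "apply_moves", "kwargs": {"plan": [{"translation": [0.0019, 0.0033, 0], "rot": [0, 0, 0], "hand": -1}, {"translation": [0.0039, 0.0065, 0], "rot": [0, 0, 0], "hand": -1}, {"translation": [0.006, 0.0097, 0], "rot": [0, 0, 0], "hand": -1}, {"translation": [0.0083, 0.0128, 0], "rot": [0, 0, 0], "hand": -1}, {"translation": [0.0106, 0.0158, 0], "rot": [0, 0, 0], "hand": -1}]}}

```text
t: 13.28
position: [0.5424, 0.0588, 0.1044]
tool_rot: [0.998, 0.068, -0.001, 0.0]
contact_force: [-1.2, -4.2, -3.7]
width: 0.0112
grip_force: 60.3
```

```bash
python3 look.py
```

```text
t 13.3333 [0.5426 0.059  0.1044] F [-2.2 -4.4 -4.6] w 0.0114 g 60.3
red n 48 r 0.0458 q mod 2pi 2.378
yellow n 38 r 0.0450 q mod 2pi 2.383
blue n 34 r 0.0456 q mod 2pi 2.383
handle n 199 box y -0.0662
```

Emit:
{"fn": "apply_moves", "kwargs": {"plan": [{"translation": [0.0024, 0.003, 0], "rot": [0, 0, 0], "hand": -1}, {"translation": [0.0049, 0.0058, 0], "rot": [0, 0, 0], "hand": -1}, {"translation": [0.0074, 0.0086, 0], "rot": [0, 0, 0], "hand": -1}, {"translation": [0.0101, 0.0114, 0], "rot": [0, 0, 0], "hand": -1}, {"translation": [0.0128, 0.014, 0], "rot": [0, 0, 0], "hand": -1}]}}

```text
t: 13.75
position: [0.5467, 0.0634, 0.1044]
tool_rot: [0.998, 0.069, -0.0, 0.0]
contact_force: [-3.1, -1.9, -4.7]
width: 0.011
grip_force: 60.4
```

Emit:
{"fn": "apply_moves", "kwargs": {"plan": [{"translation": [0.0028, 0.0026, 0], "rot": [0, 0, 0], "hand": -1}, {"translation": [0.0057, 0.005, 0], "rot": [0, 0, 0], "hand": -1}, {"translation": [0.0086, 0.0074, 0], "rot": [0, 0, 0], "hand": -1}, {"translation": [0.0117, 0.0097, 0], "rot": [0, 0, 0], "hand": -1}, {"translation": [0.0147, 0.012, 0], "rot": [0, 0, 0], "hand": -1}]}}

```text
t: 14.17
position: [0.5512, 0.0671, 0.1044]
tool_rot: [0.998, 0.069, -0.0, -0.0]
contact_force: [-2.9, -3.3, -5.0]
width: 0.0113
grip_force: 60.3
```

```bash
python3 look.py
```

```text
t 14.2167 [0.5513 0.0672 0.1044] F [-2.2 -1.5 -6. ] w 0.011 g 60.3
red n 47 r 0.0454 q mod 2pi 2.697
yellow n 33 r 0.0451 q mod 2pi 2.695
blue n 33 r 0.0451 q mod 2pi 2.704
handle n 199 box y -0.0664
```

Emit:
{"fn": "apply_moves", "kwargs": {"plan": [{"translation": [0.0032, 0.0021, 0], "rot": [0, 0, 0], "hand": -1}, {"translation": [0.0064, 0.0041, 0], "rot": [0, 0, 0], "hand": -1}, {"translation": [0.0096, 0.0061, 0], "rot": [0, 0, 0], "hand": -1}, {"translation": [0.013, 0.0079, 0], "rot": [0, 0, 0], "hand": -1}, {"translation": [0.0164, 0.0096, 0], "rot": [0, 0, 0], "hand": -1}]}}

```text
t: 14.63
position: [0.5563, 0.07, 0.1044]
tool_rot: [0.998, 0.068, -0.0, -0.0]
contact_force: [-4.1, -0.4, -5.4]
width: 0.0115
grip_force: 60.2
```

```bash
python3 look.py
```

```text
t 14.6833 [0.5564 0.0701 0.1044] F [-2.9 -1.  -5.9] w 0.0113 g 60.2
red n 48 r 0.0458 q mod 2pi 2.846
yellow n 32 r 0.0446 q mod 2pi 2.853
blue n 34 r 0.0455 q mod 2pi 2.854
handle n 201 box y -0.0663
```

Emit:
{"fn": "apply_moves", "kwargs": {"plan": [{"translation": [0.0034, 0.0016, 0], "rot": [0, 0, 0], "hand": -1}, {"translation": [0.0069, 0.0031, 0], "rot": [0, 0, 0], "hand": -1}, {"translation": [0.0104, 0.0046, 0], "rot": [0, 0, 0], "hand": -1}, {"translation": [0.014, 0.0059, 0], "rot": [0, 0, 0], "hand": -1}, {"translation": [0.0176, 0.0071, 0], "rot": [0, 0, 0], "hand": -1}]}}

```text
t: 15.1
position: [0.5617, 0.0721, 0.1044]
tool_rot: [0.998, 0.069, 0.0, -0.0]
contact_force: [-3.4, -0.7, -7.0]
width: 0.0111
grip_force: 60.2
```

```bash
python3 look.py; python3 arc.py 3.023 .03 7
```

```text
t 15.15 [0.5618 0.0722 0.1044] F [-2.3 -0.4 -7. ] w 0.0112 g 60.1
red n 46 r 0.0459 q mod 2pi 2.995
yellow n 35 r 0.0443 q mod 2pi 3.010
blue n 32 r 0.0445 q mod 2pi 3.011
handle n 199 box y -0.0662
q 3.023->3.173 [[0.0036, 0.0011], [0.0073, 0.0021], [0.011, 0.0029], [0.0147, 0.0037], [0.0185, 0.0044]] end [0.5674 0.0733]
q 3.173->3.323 [[0.0038, 0.0005], [0.0075, 0.001], [0.0113, 0.0013], [0.0151, 0.0015], [0.0189, 0.0015]] end [0.5731 0.0738]
q 3.323->3.473 [[0.0038, -0.0], [0.0076, -0.0002], [0.0114, -0.0004], [0.0152, -0.0008], [0.0189, -0.0013]] end [0.5787 0.0734]
q 3.473->3.623 [[0.0038, -0.0006], [0.0075, -0.0013], [0.0112, -0.0021], [0.0149, -0.0031], [0.0185, -0.0041]] end [0.5843 0.0722]
q 3.623->3.773 [[0.0036, -0.0012], [0.0072, -0.0024], [0.0107, -0.0038], [0.0143, -0.0053], [0.0177, -0.0068]] end [0.5896 0.0701]
q 3.773->3.923 [[0.0034, -0.0017], [0.0068, -0.0035], [0.0101, -0.0053], [0.0133, -0.0073], [0.0165, -0.0094]] end [0.5946 0.0673]
q 3.923->4.073 [[0.0031, -0.0022], [0.0062, -0.0044], [0.0092, -0.0068], [0.0121, -0.0092], [0.0149, -0.0118]] end [0.599  0.0638]
```

Emit:
{"fn": "apply_moves", "kwargs": {"plan": [{"translation": [0.0036, 0.0011, 0], "rot": [0, 0, 0], "hand": -1}, {"translation": [0.0073, 0.0021, 0], "rot": [0, 0, 0], "hand": -1}, {"translation": [0.011, 0.0029, 0], "rot": [0, 0, 0], "hand": -1}, {"translation": [0.0147, 0.0037, 0], "rot": [0, 0, 0], "hand": -1}, {"translation": [0.0185, 0.0044, 0], "rot": [0, 0, 0], "hand": -1}]}}

```text
t: 15.57
position: [0.5674, 0.0734, 0.1045]
tool_rot: [0.998, 0.068, 0.0, -0.0]
contact_force: [-3.0, 0.8, -7.9]
width: 0.0113
grip_force: 60.0
```

```bash
python3 look.py
```

```text
t 15.6167 [0.5676 0.0734 0.1045] F [-2.1  0.2 -8. ] w 0.0114 g 60.0
red n 45 r 0.0453 q mod 2pi 3.161
yellow n 34 r 0.0449 q mod 2pi 3.169
blue n 36 r 0.0457 q mod 2pi 3.164
handle n 193 box y -0.0662
```

Emit:
{"fn": "apply_moves", "kwargs": {"plan": [{"translation": [0.0038, 0.0005, 0], "rot": [0, 0, 0], "hand": -1}, {"translation": [0.0075, 0.001, 0], "rot": [0, 0, 0], "hand": -1}, {"translation": [0.0113, 0.0013, 0], "rot": [0, 0, 0], "hand": -1}, {"translation": [0.0151, 0.0015, 0], "rot": [0, 0, 0], "hand": -1}, {"translation": [0.0189, 0.0015, 0], "rot": [0, 0, 0], "hand": -1}]}}

```text
t: 16.03
position: [0.5731, 0.0738, 0.1045]
tool_rot: [0.998, 0.068, 0.0, -0.0]
contact_force: [-1.7, 0.0, -8.4]
width: 0.0112
grip_force: 60.0
```

```bash
python3 look.py
```

```text
t 16.0833 [0.5733 0.0737 0.1045] F [-1.9 -0.4 -8.5] w 0.0113 g 60.0
red n 45 r 0.0461 q mod 2pi 3.306
yellow n 35 r 0.0448 q mod 2pi 3.312
blue n 37 r 0.0458 q mod 2pi 3.311
handle n 194 box y -0.0663
```

Emit:
{"fn": "apply_moves", "kwargs": {"plan": [{"translation": [0.0038, 0, 0], "rot": [0, 0, 0], "hand": -1}, {"translation": [0.0076, -0.0002, 0], "rot": [0, 0, 0], "hand": -1}, {"translation": [0.0114, -0.0004, 0], "rot": [0, 0, 0], "hand": -1}, {"translation": [0.0152, -0.0008, 0], "rot": [0, 0, 0], "hand": -1}, {"translation": [0.0189, -0.0013, 0], "rot": [0, 0, 0], "hand": -1}]}}

```text
t: 16.5
position: [0.5788, 0.0732, 0.1045]
tool_rot: [0.998, 0.068, 0.0, -0.0]
contact_force: [-1.1, 0.1, -8.5]
width: 0.0114
grip_force: 59.9
```

```bash
python3 look.py
```

```text
t 16.55 [0.5791 0.0732 0.1045] F [-0.4  0.  -9.4] w 0.0114 g 59.8
red n 45 r 0.0457 q mod 2pi 3.452
yellow n 34 r 0.0448 q mod 2pi 3.463
blue n 39 r 0.0457 q mod 2pi 3.462
handle n 200 box y -0.0680
```

```bash
python3 look.py; python3 look.py|tail -2
```

```text
t 16.6 [0.5792 0.0732 0.1046] F [  0.4   0.7 -10.3] w 0.0114 g 59.8
red n 47 r 0.0461 q mod 2pi 3.465
yellow n 33 r 0.0447 q mod 2pi 3.476
blue n 37 r 0.0458 q mod 2pi 3.471
handle n 195 box y -0.0721
blue n 39 r 0.0457 q mod 2pi 3.476
handle n 197 box y -0.0739
```

The lock has dropped at q ≈ 3.47: the cover is moving ajar. I'll stop the dial and release the peg.

Emit:
{"fn": "apply_moves", "kwargs": {"plan": [{"translation": [0, 0, 0], "rot": [0, 0, 0], "hand": -0.9}, {"translation": [0, 0, 0], "rot": [0, 0, 0], "hand": -0.5}, {"translation": [0, 0, 0], "rot": [0, 0, 0], "hand": 0.0}, {"translation": [0, 0, 0], "rot": [0, 0, 0], "hand": 0.0}, {"translation": [0, 0, 0], "rot": [0, 0, 0], "hand": 0.0}]}}

```text
t: 17.07
position: [0.5796, 0.0735, 0.1057]
tool_rot: [0.998, 0.068, 0.001, -0.0]
contact_force: [0.3, -0.2, -0.8]
width: 0.043
grip_force: 0.0
```

```bash
python3 look.py
```

```text
t 17.1167 [0.5794 0.0735 0.1055] F [0.6 0.8 0.2] w 0.0422 g 0.0
red n 46 r 0.0459 q mod 2pi 3.463
yellow n 35 r 0.0450 q mod 2pi 3.480
blue n 39 r 0.0458 q mod 2pi 3.481
handle n 202 box y -0.0739
```

Emit:
{"fn": "apply_moves", "kwargs": {"plan": [{"translation": [0, 0, 0.05], "rot": [0, 0, 0], "hand": 0.0}, {"translation": [0, 0, 0.12], "rot": [0, 0, 0], "hand": 0.0}, {"translation": [0, 0, 0.2], "rot": [0, 0, 0], "hand": 0.0}, {"translation": [0.003, -0.05, 0.217], "rot": [0, 0, 0], "hand": -0.3}, {"translation": [0.01, -0.15, 0.217], "rot": [0, 0, 0], "hand": -1}]}}

```text
t: 17.53
position: [0.5833, 0.0331, 0.1729]
tool_rot: [0.997, 0.072, 0.003, -0.001]
contact_force: [1.1, 0.2, -0.3]
width: 0.0192
grip_force: 0.0
```

Emit:
{"fn": "apply_moves", "kwargs": {"plan": [{"translation": [0.006, -0.1, 0], "rot": [0, 0, 0], "hand": -1}, {"translation": [0.012, -0.19, 0], "rot": [0, 0, 0], "hand": -1}, {"translation": [0.018, -0.27, 0], "rot": [0, 0, 0], "hand": -1}, {"translation": [0.022, -0.33, 0], "rot": [0, 0, 0], "hand": -1}, {"translation": [0.024, -0.355, 0], "rot": [0, 0, 0], "hand": -1}]}}

```text
t: 17.95
position: [0.5888, -0.0821, 0.17]
tool_rot: [0.998, 0.066, 0.0, 0.001]
contact_force: [-0.1, 0.0, -0.3]
width: 0.0003
grip_force: 0.0
```

```bash
python3 look.py
python3 - <<'E'
from h import *
a=camera("scene")[170:380,240:410]; cv2.imwrite("pics/b1.png",cv2.resize(a,None,fx=2.8,fy=2.8,interpolation=2))
E
```

```text
t 18.0 [ 0.5888 -0.0821  0.1699] F [ 0.1 -2.  -0.3] w 0.0002 g 0.0
red n 47 r 0.0461 q mod 2pi 3.465
blue n 39 r 0.0457 q mod 2pi 3.476
handle n 207 box y -0.0740
```

View pics/b1.png

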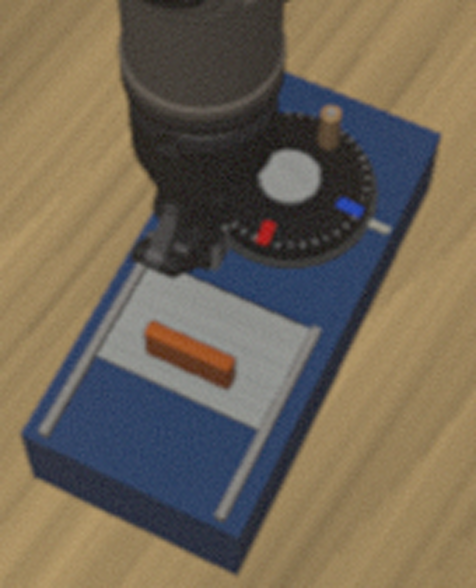

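The view shows the dial stopped with blue near the pointer (350,207) and the cover ajar, with the handle at (190,355). The shut fingers hover on its dial side at about (180,260). I'll lower them behind the handle.

Emit:
{"fn": "apply_moves", "kwargs": {"plan": [{"translation": [0, 0, -0.05], "rot": [0, 0, 0], "hand": -1}, {"translation": [0, 0, -0.1], "rot": [0, 0, 0], "hand": -1}, {"translation": [0, 0, -0.15], "rot": [0, 0, 0], "hand": -1}, {"translation": [0, 0, -0.19], "rot": [0, 0, 0], "hand": -1}, {"translation": [0, 0, -0.2], "rot": [0, 0, 0], "hand": -1}]}}

```text
t: 18.47
position: [0.5875, -0.0763, 0.1077]
tool_rot: [0.998, 0.07, -0.001, -0.001]
contact_force: [-0.2, 0.3, -0.1]
width: 0.0006
grip_force: 0.0
```

Emit:
{"fn": "apply_moves", "kwargs": {"plan": [{"translation": [0, 0, -0.012], "rot": [0, 0, 0], "hand": -1}, {"translation": [0, 0, -0.024], "rot": [0, 0, 0], "hand": -1}, {"translation": [0, 0, -0.036], "rot": [0, 0, 0], "hand": -1}, {"translation": [0, 0, -0.048], "rot": [0, 0, 0], "hand": -1}, {"translation": [0, 0, -0.055], "rot": [0, 0, 0], "hand": -1}]}}

```text
t: 18.88
position: [0.5887, -0.0782, 0.093]
tool_rot: [0.998, 0.068, 0.0, 0.0]
contact_force: [-1.0, 0.8, 0.5]
width: -0.0001
grip_force: 0.0
```

```bash
python3 look.py
```

```text
t 18.9333 [ 0.5885 -0.0783  0.0927] F [ 0.3 -0.3  0.1] w -0.0001 g 0.0
red n 19 r 0.0482 q mod 2pi 3.416
blue n 40 r 0.0458 q mod 2pi 3.479
handle n 195 box y -0.0741
```

Emit:
{"fn": "apply_moves", "kwargs": {"plan": [{"translation": [0.0018, -0.0132, 0], "rot": [0, 0, 0], "hand": -1}, {"translation": [0.0036, -0.0264, 0], "rot": [0, 0, 0], "hand": -1}, {"translation": [0.0055, -0.0396, 0], "rot": [0, 0, 0], "hand": -1}, {"translation": [0.0073, -0.053, 0], "rot": [0, 0, 0], "hand": -1}, {"translation": [0.0091, -0.066, 0], "rot": [0, 0, 0], "hand": -1}]}}

```text
t: 19.35
position: [0.5916, -0.0985, 0.0933]
tool_rot: [0.998, 0.068, 0.0, -0.0]
contact_force: [0.8, 1.6, 1.1]
width: 0.0001
grip_force: 0.6
```

```bash
python3 look.py
```

```text
t 19.4 [ 0.5917 -0.0996  0.0933] F [ 0.2 -0.3  0.7] w -0.0 g 0.4
red n 42 r 0.0452 q mod 2pi 3.458
blue n 40 r 0.0458 q mod 2pi 3.479
handle n 111 box y -0.0823
```

Emit:
{"fn": "apply_moves", "kwargs": {"plan": [{"translation": [0.0014, -0.01, 0], "rot": [0, 0, 0], "hand": -1}, {"translation": [0.0027, -0.02, 0], "rot": [0, 0, 0], "hand": -1}, {"translation": [0.0041, -0.03, 0], "rot": [0, 0, 0], "hand": -1}, {"translation": [0.0055, -0.04, 0], "rot": [0, 0, 0], "hand": -1}, {"translation": [0.0069, -0.05, 0], "rot": [0, 0, 0], "hand": -1}]}}

```text
t: 19.82
position: [0.5935, -0.113, 0.0932]
tool_rot: [0.998, 0.069, 0.0, -0.0]
contact_force: [-0.6, 2.7, 1.4]
width: -0.0002
grip_force: 1.2
```

```bash
python3 look.py
```

```text
t 19.8667 [ 0.5937 -0.1139  0.0931] F [0.8 1.6 1.4] w -0.0001 g 1.1
red n 47 r 0.0458 q mod 2pi 3.469
blue n 41 r 0.0459 q mod 2pi 3.481
handle n 112 box y -0.0971
```

Emit:
{"fn": "apply_moves", "kwargs": {"plan": [{"translation": [0.0005, -0.004, 0], "rot": [0, 0, 0], "hand": -1}, {"translation": [0.001, -0.008, 0], "rot": [0, 0, 0], "hand": -1}, {"translation": [0.0016, -0.012, 0], "rot": [0, 0, 0], "hand": -1}, {"translation": [0.0022, -0.016, 0], "rot": [0, 0, 0], "hand": -1}, {"translation": [0.0022, -0.016, 0], "rot": [0, 0, 0], "hand": -1}]}}

```text
t: 20.28
position: [0.5942, -0.118, 0.0931]
tool_rot: [0.998, 0.068, 0.0, 0.0]
contact_force: [-0.2, 2.4, 0.5]
width: -0.0
grip_force: 1.1
```

```bash
python3 look.py
```

```text
t 20.3333 [ 0.5942 -0.118   0.0931] F [-0.1  2.5  1.8] w -0.0001 g 0.9
red n 49 r 0.0458 q mod 2pi 3.468
yellow n 5 r 0.0386 q mod 2pi 3.522
blue n 40 r 0.0458 q mod 2pi 3.479
handle n 120 box y -0.1009
```

Emit:
{"fn": "apply_moves", "kwargs": {"plan": [{"translation": [0.0005, -0.003, 0], "rot": [0, 0, 0], "hand": -1}, {"translation": [0.0008, -0.006, 0], "rot": [0, 0, 0], "hand": -1}, {"translation": [0.0012, -0.009, 0], "rot": [0, 0, 0], "hand": -1}, {"translation": [0.0016, -0.012, 0], "rot": [0, 0, 0], "hand": -1}, {"translation": [0.0016, -0.012, 0], "rot": [0, 0, 0], "hand": -1}]}}

```text
t: 20.75
position: [0.5945, -0.1196, 0.0931]
tool_rot: [0.998, 0.069, -0.0, -0.001]
contact_force: [-1.3, 5.8, 2.0]
width: -0.0001
grip_force: 3.1
```

```bash
python3 look.py
```

```text
t 20.8 [ 0.5945 -0.1196  0.0931] F [-1.3  5.   2.2] w -0.0005 g 3.2
red n 47 r 0.0458 q mod 2pi 3.469
yellow n 3 r 0.0380 q mod 2pi 3.501
blue n 40 r 0.0458 q mod 2pi 3.479
handle n 118 box y -0.1022
```

Emit:
{"fn": "apply_moves", "kwargs": {"plan": [{"translation": [0.0005, -0.003, 0], "rot": [0, 0, 0], "hand": -1}, {"translation": [0.0009, -0.006, 0], "rot": [0, 0, 0], "hand": -1}, {"translation": [0.0012, -0.009, 0], "rot": [0, 0, 0], "hand": -1}, {"translation": [0.0012, -0.009, 0], "rot": [0, 0, 0], "hand": -1}, {"translation": [0.0012, -0.009, 0], "rot": [0, 0, 0], "hand": -1}]}}

```text
t: 21.22
position: [0.5945, -0.1199, 0.0931]
tool_rot: [0.998, 0.07, -0.001, -0.002]
contact_force: [-2.5, 11.3, 4.0]
width: 0.0001
grip_force: 5.8
```

```bash
python3 look.py
```

```text
t 21.2667 [ 0.5945 -0.1199  0.0931] F [-2.3 11.5  3.3] w -0.0003 g 5.7
red n 48 r 0.0459 q mod 2pi 3.467
yellow n 1 r 0.0380 q mod 2pi 3.501
blue n 40 r 0.0458 q mod 2pi 3.479
handle n 110 box y -0.1030
```

The cover is at its hard stop: the force rises with no further motion, at about 37–38 mm. Backing off toward the dial, then lifting.

Emit:
{"fn": "apply_moves", "kwargs": {"plan": [{"translation": [-0.0014, 0.01, 0], "rot": [0, 0, 0], "hand": -1}, {"translation": [-0.0034, 0.025, 0], "rot": [0, 0, 0], "hand": -1}, {"translation": [-0.0062, 0.045, 0], "rot": [0, 0, 0], "hand": -1}, {"translation": [-0.0083, 0.06, 0], "rot": [0, 0, 0], "hand": -1}, {"translation": [-0.0083, 0.06, 0.02], "rot": [0, 0, 0], "hand": -1}]}}

```text
t: 21.68
position: [0.5913, -0.1052, 0.0981]
tool_rot: [0.998, 0.069, -0.001, -0.0]
contact_force: [-0.6, -0.0, -0.5]
width: 0.0002
grip_force: 0.0
```

Emit:
{"fn": "apply_moves", "kwargs": {"plan": [{"translation": [0, 0, 0.06], "rot": [0, 0, 0], "hand": -1}, {"translation": [0, 0, 0.13], "rot": [0, 0, 0], "hand": -1}, {"translation": [0, 0, 0.2], "rot": [0, 0, 0], "hand": -1}, {"translation": [0, 0, 0.26], "rot": [0, 0, 0], "hand": -1}, {"translation": [0, 0, 0.28], "rot": [0, 0, 0], "hand": -1}]}}

```text
t: 22.1
position: [0.5941, -0.1068, 0.1865]
tool_rot: [0.998, 0.068, 0.002, 0.001]
contact_force: [0.1, 0.1, 0.0]
width: -0.0001
grip_force: 0.0
```

```bash
python3 look.py; python3 look.py | tail -1
python3 - <<'E'
from h import *
a=camera("scene")[170:380,240:410]; cv2.imwrite("pics/b2.png",cv2.resize(a,None,fx=2.8,fy=2.8,interpolation=2))
E
```

```text
t 22.15 [ 0.5941 -0.1068  0.1863] F [ 0.9 -0.2  1.2] w -0.0 g 0.0
red n 47 r 0.0458 q mod 2pi 3.469
yellow n 2 r 0.0380 q mod 2pi 3.559
blue n 40 r 0.0458 q mod 2pi 3.479
handle n 217 box y -0.1033
handle n 219 box y -0.1034
```

View pics/b2.png

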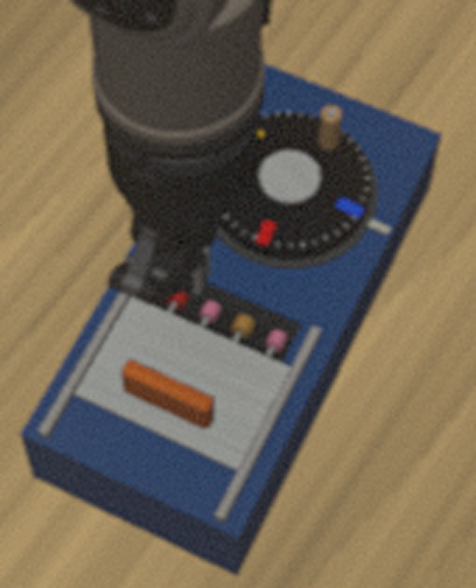

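The view shows the cover fully open, with the handle at (168,393) and the compartment with the burrs exposed at (235,320). The tool is clear and still, and the handle has travelled about 37 mm from shut, which matches the stop.

```bash
python3 -c "
from bench import *
print(sign_off())"
```

```text
the job is handed in; nothing more can be done
None
```

The burr box is open and the job is handed in; no verdict was reported. The dial reached red at about 8.32 and yellow at about -0.26, the lock dropped at about 3.47, and the cover was pushed to its end stop and released at about 22 s, with the arm clear of everything and never near the jar, block or cup.

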